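# Load a bottle on the shaker platform and close the retaining bar on its stop

### The job

Stand the white bottle with the yellow cap upright in the blue-railed pocket of the shaker platform and let go of it. Then push the free end of the steel retaining bar so that it swings shut about its pin onto the red sprung nose of the stop; press it home with about 10 N for half a second (over 20 N would spoil the stop) and leave it resting on the nose. Do not tip the bottle or clamp it with the bar, and leave the dropper bottle and the small beaker alone.

Things in the scene. Friction and masses are not known exactly. Their poses are not given: they have to be found in the camera images.
- platform: aluminium shaker plate 240 x 240 x 12 mm, fixed, placed and turned differently each time. Origin on its underside at worktop level; local x runs away from the pin end, y to the left, z up; it spans x -0.12 to 0.12, y -0.10 to 0.14. Pivot pin 12 mm thick at local (-0.090, 0.020), with a 30 mm cap over the bar, highest point 43 mm above the worktop
- retaining_bar: steel bar 24 mm wide, 20 mm high, loose on the pin (1.5 mm play), lying on the plate. Origin: hole centre, underside (12 mm above worktop); local x along the bar to its round free end at 0.195 m. Yellow band to push on: 0.144 to 0.176 m. Starts 0.55 to 0.90 rad counter-clockwise (from above) of platform x; closes clockwise to -0.09..0.05 rad. Slides at 0.3 to 3 N, stays where left; about 0.45 kg
- stop_block: grey block 24 x 22 x 24 mm on the plate at platform local (0.070, -0.028), origin under its middle. A set screw in it carries a red sprung nose, 14 mm wide, pointing to platform +y at 10.5 mm above the plate. Its setting differs each time and is not reported: the tip is 26 to 42 mm from the origin along y; find it by feel. The nose gives 4 N per mm for 4 mm, then is hard
- bottle_center (a point): white plastic bottle with a yellow cap, 56 mm in diameter, 105 mm tall, about 0.26 kg, standing on the worktop; the point is its centre, half-way up (52.5 mm above its base). Straight-sided round the middle
- dropper: brown dropper bottle with a white cap, 34 mm in diameter, 78 mm tall, origin at the centre of its underside; a bystander
- small_beaker: empty glass beaker, 45 mm in diameter, 60 mm tall, origin at the centre of its underside; a bystander
- pocket (a point): centre of the bottle pocket on the plate's top (12 mm above the worktop, dark mat), platform local (0, -0.035), axes as the platform's. Blue rails 22 mm high round it: inner faces 40 mm from the point at -x and +x and 40 mm at -y; the +y side is open until the bar closes it. The closed bar's inner face passes 34 to 49 mm from the point

How it is judged (in metres and radians):
On the way, in this order (a step that is already met when the one before it is completed fails the run):
1. the bottle stands upright in the pocket, let go, the bar still open (x of bottle_center in the frame of platform between -0.016 and 0.016 m and y of bottle_center in the frame of platform between -0.052 and -0.014 m and height (world z) of bottle_center below 0.068 m and angle between bottle_center's own z axis and vertical below 0.12 rad and contact force between bottle and the fingers below 0.1 N and angle between the x axis of retaining_bar and the x axis of platform, either way round above 0.2 rad), for 0.2 s.
2. the bar is pressed against the stop's nose with at least 4 N (contact force between retaining_bar and stop_block above 4 N), for 0.2 s.
At the end, for the whole second after the job is handed in: Bottle upright (0.12 rad) in the pocket between the rails (centre within 16 mm along platform x, local y -0.052 to -0.014); bar flat on its pin, within 0.12 rad of the platform's x and still touching the stop's nose (over 0.1 N); both at rest (x of bottle_center in the frame of platform between -0.016 and 0.016 m and y of bottle_center in the frame of platform between -0.052 and -0.014 m and height (world z) of bottle_center below 0.068 m and angle between bottle_center's own z axis and vertical below 0.12 rad and contact force between retaining_bar and stop_block above 0.1 N and angle between the x axis of retaining_bar and the x axis of platform, either way round below 0.12 rad and height (world z) of retaining_bar below 0.016 m and linear speed of each of retaining_bar, bottle below 0.01 m/s).
It fails at once if more than 20 N between the bar and the stop (contact force between retaining_bar and stop_block above 20 N).
It fails at once if the bar presses the bottle with more than 6 N (contact force between retaining_bar and bottle above 6 N).
It fails at once if the bottle is tipped over (angle between bottle_center's own z axis and vertical above 0.6 rad).
It fails at once if the dropper bottle is moved by more than 20 mm (distance of dropper from where it was at the start of the episode above 0.02 m).
It fails at once if the small beaker is moved by more than 20 mm (distance of small_beaker from where it was at the start of the episode above 0.02 m).
It also fails if it takes over 72 s, if anything falls off the work surface, if the arm or the gripper's body presses on something with over 40 N, if the wrist force passes 120 N, or if a joint passes its speed limit or range.

### The arm

A 6-joint arm with a two-finger parallel gripper is mounted at the origin on a cart in front of the work surface, level with it; the furniture and walls round the work are solid. World frame = base frame: x ahead of the robot, y to its left, z up, the work surface at z = 0. Lengths are in mm, angles in degrees, forces in N, time in s.
With the tool pointing down it reaches from about 350 to 850 mm from the base axis. Payload 8.1 kg.
Tool frame: the origin (TCP) lies midway between the tips of the shut fingers; the grasp point (between the pads) lies 19 mm behind it; z points along the fingers, y is the line along which they close (so a half turn about z gives the same grasp; the last joint's range is limited). The gripper opens to 85 mm and grips with 20 to 120 N. Pads are 22 mm wide; open, the fingers measure 114 mm over their backs; the gripper's body (76 mm by 85 mm) begins 54 mm behind the grasp point. The pads swing forward as they close: fully open they stand 13 mm farther back than shut.
Start: joints at [-76.455, 7.471, 85.268, -0, 87.261, -4.893], TCP at [189.785, -569.199, 231.292] pointing down, gripper open.
Joint ranges: [-169.43, 169.43], [-51.17, 129.36], [1.28, 143.12], [-76.62, 256.62], [0, 156.53], [-152.29, 152.29]. Speed limits (degrees/s): [136.94, 136.94, 159.86, 180, 180, 180].

### API

Orientations are given as [roll, pitch, yaw] about the fixed x, y, z axes, in that order (R = Rz(yaw) Ry(pitch) Rx(roll)).
In Python, from bench import r gives the robot as it stands. The module is installed in compiled form; this text tells all that it offers.
- The arm moves only by the tool jog_arm, never from a script. Its argument "rows" is a list of rows, each a list of 2 entries, a list of its own where there are three numbers: the shift along the tool's x, y, z in mm, then the turn, a rotation vector about the tool's x, y, z in rad. A call has 1 to 10 rows; each row is the pose to reach, as a shift and turn from the pose commanded when the call began, along the tool's axes at that moment; what a row does not reach only later rows make up. A row lasts 1/10 s, in which the tool goes at most 50 mm and 8.59 degrees, less where a joint would pass 70% of its speed; a pose out of reach is approached as far as the arm can. A call with a gripper value outside its range is refused whole. "grip" is the finger opening in mm, from 0 to 85.4, set as the call begins (left out, the last holds). The fingers move at their own pace and stop on an object; "force" is the grip in N (left out, the last holds). Time passes only in rows, so rows that repeat a pose let the fingers close. It gives the time, the measured TCP pose, the force, the opening and the grip force at its end, in the units of the state.
- r.sense(): the state, without advancing time (a new reading comes with each control period).
- r.snapshot(name): name is "scene" or "side" or "wrist"; returns (picture, depth): 400x640x3 uint8, blue, green, red; 400x640 float32, mm along the optical axis (not along the pixel's ray), 0 where there is no reading.
- r.camera_params(name): a dict with "fx", "fy", "cx", "cy" (pixels), "pose" (4x4, takes a point from camera to world coordinates); the wrist camera has in their place "tool_from_camera" (4x4, takes a point from camera to tool coordinates, whose origin is the TCP and whose axes are the flange's). Camera axes: x right, y down, z forward; pixel columns grow to the right and rows downward; lengths in mm; the calibration is good to about 2 mm. A picture is of the moment at which its call begins: read the wrist's pose just before it. camera_params takes no time and is no camera call.
- r.hand_in(): hands the job in; it is judged then, once.
The state is a dict: "time": time; "joint_pos": joint angles; "qd": joint speeds; "joint_efforts": joint torques, N m; "tool_pos": TCP position; "tcp_rot": TCP orientation; "ft_force": force on the tool from outside, world axes, zero at the start; "wrist_torque": the same for the moment, N m; "finger_gap": finger opening in mm; "grip_force": force on a finger pad.
Only numpy, scipy, OpenCV 4.12 (cv2) and the standard library are available. Lean on these libraries where they do the work, as an engineer would, in place of code of your own. Each camera call takes 0.05 s, during which the arm holds its last target. There are 200 camera calls.

## Working session

There is one attempt and no reset: what is moved stays moved. The work goes in short steps, Python scripts to look and compute and a tool call to move; the robot and the scene stay as the last step left them, time stands still between calls to the robot, and variables do not carry over. Pictures are saved under pics/ and viewed, at most 10 in all, crops included, and the job is handed in when it is done.

Besides the shell and the picture viewer there is one more tool, called after "Emit:" as name(argument=value, ...), one argument or row to a line, values as JSON. jog_arm: Moves the arm, as the interface text tells. Its arguments: {"type":"object","properties":{"rows":{"type":"array"},"grip":{"type":"number"},"force":{"type":"number"}},"required":["rows"]}

```bash
mkdir -p pics; python3 - <<'E'
from bench import r
import cv2,numpy as np
s=r.sense();print(s['time'],s['tool_pos'],s['tcp_rot'],s['finger_gap'])
for n in('scene','side'):
    im,d=r.snapshot(n);cv2.imwrite(f'pics/{n}0.png',im);np.save(f'pics/{n}0.npy',d)
    c=r.camera_params(n);print(n,{k:np.round(v,3).tolist() for k,v in c.items()})
print(r.camera_params('wrist'))
E
```

```text
0.0 [ 189.6650933  -568.64379152  230.24045855] [-1.79893206e+02 -1.03944129e-02  1.84365498e+01] 85.35290570167399
scene {'fx': 492.815, 'fy': 492.815, 'cx': 321.799, 'cy': 189.685, 'pose': [[-0.886, -0.192, 0.422, 65.746], [-0.464, 0.378, -0.802, 688.017], [-0.006, -0.906, -0.423, 512.667], [0.0, 0.0, 0.0, 1.0]]}
side {'fx': 498.225, 'fy': 498.225, 'cx': 320.998, 'cy': 195.741, 'pose': [[0.981, -0.11, 0.158, 391.981], [-0.192, -0.62, 0.761, -898.652], [0.014, -0.777, -0.63, 674.037], [0.0, 0.0, 0.0, 1.0]]}
{'fx': 284.44624462483426, 'fy': 284.44624462483426, 'cx': 320.8592225469649, 'cy': 199.46286368207447, 'tool_from_camera': array([[-4.13416138e-06, -9.53361893e-01, -3.01829588e-01,
         7.80642188e+01],
       [ 9.99999951e-01, -9.81250040e-05,  2.96241594e-04,
         4.86777806e-01],
       [-3.12042477e-04, -3.01829572e-01,  9.53361847e-01,
        -1.42488714e+02],
       [ 0.00000000e+00,  0.00000000e+00,  0.00000000e+00,
         1.00000000e+00]])}
```

View pics/scene0.png

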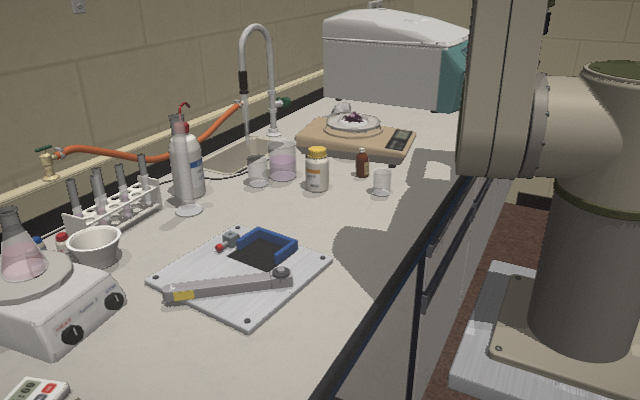

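View pics/side0.png

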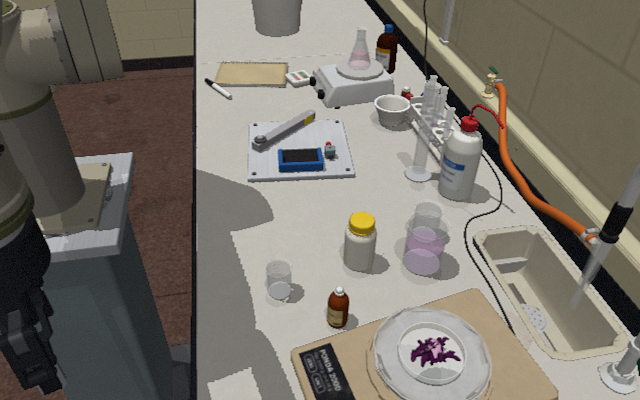

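The scene view shows the platform around (240,275) with the pin cap at (282,272), the bottle at (317,170), dropper (362,163) and beaker (382,182). The side view shows the platform around (300,150) with its pin on the left at (260,140), the bottle at (360,240), dropper (338,308) and beaker (279,282).

```bash
cat > h.py <<'E'
import cv2,numpy as np
from bench import r
def cloud(n,d):
    c=r.camera_params(n);v,u=np.mgrid[:400,:640]
    P=np.stack([(u-c['cx'])/c['fx']*d,(v-c['cy'])/c['fy']*d,d],-1)
    W=P@c['pose'][:3,:3].T+c['pose'][:3,3];W[d<=0]=np.nan;return W
def ray(n,u,v,z):
    c=r.camera_params(n);q=c['pose'][:3,:3]@[(u-c['cx'])/c['fx'],(v-c['cy'])/c['fy'],1];o=c['pose'][:3,3]
    return (o+q*(z-o[2])/q[2])[:2]
E
python3 - <<'E'
from h import *
np.set_printoptions(precision=1,suppress=True)
roi={'scene':(140,220,340,330),'side':(235,100,365,190)}
for n in roi:
    im=cv2.imread(f'pics/{n}0.png');d=np.load(f'pics/{n}0.npy');W=cloud(n,d)
    hsv=cv2.cvtColor(im,cv2.COLOR_BGR2HSV);x0,y0,x1,y1=roi[n]
    m=np.zeros((400,640),bool);m[y0:y1,x0:x1]=1
    z=W[...,2]
    k=m&(z>7)&(z<60)
    mm=cv2.morphologyEx(k.astype(np.uint8),cv2.MORPH_OPEN,np.ones((3,3)))>0
    cc,lab,st,_=cv2.connectedComponentsWithStats(mm.astype(np.uint8));b=1+st[1:,4].argmax();mm=lab==b
    print(n,'plate med z',np.median(z[mm]),'rect',cv2.minAreaRect(W[mm&(z<18)][:,:2].astype(np.float32)), mm.sum())
    H,S,V=cv2.split(hsv)
    for nm,msk,rm in(('blue',(H>100)&(H<125)&(S>120),m),('red',((H<8)|(H>172))&(S>130),m),('yellow',(H>18)&(H<35)&(S>110),m)):
        q=msk&rm;ys,xs=np.where(q);p=W[q];p=p[~np.isnan(p[:,0])]
        print(nm,q.sum(),xs.mean(),ys.mean(),'W',np.median(p,0),'rect',cv2.minAreaRect(p[:,:2].astype(np.float32)) if len(p)>5 else '')
    # bottle / bystanders by depth
    bx={'scene':{'bot':(300,140,332,198),'drop':(352,145,372,182),'beak':(370,165,395,198)},'side':{'bot':(338,205,382,275),'drop':(322,283,352,332),'beak':(264,257,296,304)}}[n]
    for o,(a,bb,c_,dd) in bx.items():
        q=np.zeros_like(m);q[bb:dd,a:c_]=1;q&=(z>12)&(z<130);p=W[q]
        print(o,q.sum(),np.percentile(p,[2,50,98],axis=0).tolist())
    q=np.zeros_like(m);a,bb,c_,dd=bx['bot'];q[bb:dd,a:c_]=1;q&=(H>18)&(H<32)&(S>150);p=W[q];t=p[p[:,2]>98]
    print('cap',q.sum(),np.nanmedian(p,0),'top',len(t),t.mean(0) if len(t) else '', cv2.minEnclosingCircle(t[:,:2].astype(np.float32)) if len(t) else '')
E
```

```text
scene plate med z 13.121530353402875 rect ((542.4892578125, 109.09693908691406), (262.6581726074219, 244.4259033203125), 84.41887664794922) 10975
blue 207 271.6135265700483 239.3816425120773 W [513.5  14.9  34. ] rect ((531.5989379882812, 27.923511505126953), (61.9176139831543, 97.0826416015625), 84.51122283935547)
red 31 218.80645161290323 246.70967741935485 W [605.3  77.5  26.3] rect ((606.1075439453125, 77.36315155029297), (9.319915771484375, 8.151145935058594), 87.1559066772461)
yellow 169 183.5207100591716 295.2544378698225 W [567.  217.3  21.7] rect ((567.5474243164062, 217.26406860351562), (31.74884796142578, 6.2396931648254395), 42.52685546875)
bot 1234 [[564.1973854437647, -452.57108795360875, 14.257084547913307], [590.8741324425001, -270.36330828645686, 55.63507506581314], [721.9775042883618, -255.050352347262, 105.71286554847899]]
drop 489 [[508.14039174922766, -477.10144046341526, 13.978655949327349], [527.7596078945921, -401.59031517520714, 45.71598557007684], [577.0649811711274, -386.7090189609989, 74.62478497778251]]
beak 438 [[419.24101509855285, -350.0801808595325, 1
[... 750 characters left out ...]
, (188.7203369140625, 12.23019790649414), 59.149391174316406)
bot 1558 [[562.6641696886661, -313.48234237212233, 14.505160835330116], [584.2907889026898, -304.2041389011696, 75.72347919987578], [612.2808106582777, -271.84651109127265, 107.20035338803743]]
drop 706 [[506.38969876148036, -469.7800604101681, 14.481660534632443], [520.8587649022884, -418.6620082733565, 50.80749501019585], [537.2880684406897, -402.39695385707927, 78.73312037082162]]
beak 875 [[418.335330362427, -351.50476883820846, 13.652071414345555], [438.19001387501464, -338.62496104017623, 41.046307963675645], [457.8185551919883, -308.6398992778477, 61.519406509234614]]
cap 498 [ 588.4 -296.   104.9] top 386 [ 589.2 -290.9  104.9] ((589.3709716796875, -288.0440979003906), 22.3604736328125)
  return np.nanmean(a, axis, out=out, keepdims=keepdims)
```

Emit:
jog_arm(
  rows=[
    [[468,-141,0],[0,0,-1.152]],
    [[468,-141,0],[0,0,-1.152]],
    [[468,-141,0],[0,0,-1.152]],
    [[468,-141,0],[0,0,-1.152]],
    [[468,-141,0],[0,0,-1.152]],
    [[468,-141,0],[0,0,-1.152]],
    [[468,-141,0],[0,0,-1.152]],
    [[468,-141,0],[0,0,-1.152]],
    [[468,-141,0],[0,0,-1.152]],
    [[468,-141,0],[0,0,-1.152]],
  ],
)

```text
time: 1.1
tool_pos: [591.0, -284.9, 230.6]
tcp_rot: [-180.0, -0.0, 84.5]
ft_force: [-0.0, -0.2, -0.4]
finger_gap: 85.5
grip_force: 0.0
```

Emit:
jog_arm(
  rows=[
    [[0,0,0],[0,0,0]],
    [[0,0,0],[0,0,0]],
    [[0,0,0],[0,0,0]],
  ],
)

```text
time: 1.4
tool_pos: [588.4, -287.9, 230.8]
tcp_rot: [-179.9, -0.0, 84.4]
ft_force: [-0.0, 0.1, -0.3]
finger_gap: 84.7
grip_force: 0.0
```

```bash
python3 - <<'E'
from h import *
s=r.sense();print(s['time'],s['tool_pos'],s['tcp_rot'],s['finger_gap'],s['ft_force'])
im,d=r.snapshot('wrist');cv2.imwrite('pics/w1.png',im);np.save('pics/w1.npy',d);np.save('pics/w1p.npy',np.r_[s['tool_pos'],s['tcp_rot']])
E
```

```text
1.4 [ 588.38813548 -287.94598612  230.78171758] [-1.79937945e+02 -7.70923711e-04  8.44104234e+01] 84.71076010631313 [-0.02941621  0.12800761 -0.31425678]
```

View pics/w1.png

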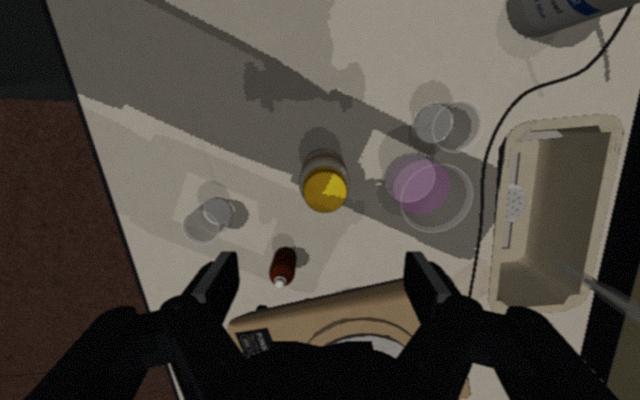

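The wrist view shows the yellow cap at (325,190), the purple beaker near (425,190) to its right, the dropper at (283,268) and the small beaker at (210,217).

```bash
cat >> h.py <<'E'
from scipy.spatial.transform import Rotation as Ro
def wpose(p):
    T=np.eye(4);T[:3,:3]=Ro.from_euler('xyz',p[3:],degrees=True).as_matrix();T[:3,3]=p[:3]
    return T@r.camera_params('wrist')['tool_from_camera']
def wray(p,u,v,z):
    c=r.camera_params('wrist');T=wpose(p);q=T[:3,:3]@[(u-c['cx'])/c['fx'],(v-c['cy'])/c['fy'],1];o=T[:3,3]
    return (o+q*(z-o[2])/q[2])[:2]
def wcloud(p,d):
    c=r.camera_params('wrist');v,u=np.mgrid[:400,:640];T=wpose(p)
    P=np.stack([(u-c['cx'])/c['fx']*d,(v-c['cy'])/c['fy']*d,d],-1)
    W=P@T[:3,:3].T+T[:3,3];W[d<=0]=np.nan;return W
E
python3 - <<'E'
from h import *
np.set_printoptions(precision=1,suppress=True)
p=np.load('pics/w1p.npy');im=cv2.imread('pics/w1.png');d=np.load('pics/w1.npy');W=wcloud(p,d)
H,S,V=cv2.split(cv2.cvtColor(im,cv2.COLOR_BGR2HSV))
m=(H>15)&(H<35)&(S>120)&(V>80);m[240:]=0;cap=m&(W[...,2]>98)
ys,xs=np.where(cap);(u,v),R=cv2.minEnclosingCircle(np.c_[xs,ys].astype(np.float32));print(len(xs),u,v,R,wray(p,u,v,105),np.nanmedian(W[cap],0))
q=(H>125)&(H<175)&(S>40);q[:120]=0;q[240:]=0;q[:,:380]=0;q[:,480:]=0
ys,xs=np.where(q);print('purple',len(xs),xs.min(),xs.max(),wray(p,xs.min(),188,0),wray(p,xs.min(),188,80),np.nanpercentile(W[q],[2,50,98],axis=0))
for nm,u,v in(('beakerL',387,187),('L2',401,195)): print(nm,[wray(p,u,v,z) for z in(0,60,90)],W[v,u])
E
```

```text
1381 324.53790283203125 191.2672576904297 21.784381866455078 [ 592.9 -287.9] [ 593.1 -288.3  104.6]
purple 2253 392 479 [ 683.1 -322.3] [ 664.6 -298.4] [[ 671.  -339.8   48.5]
 [ 705.9 -309.3   50.2]
 [ 735.9 -275.5   94.3]]
beakerL [array([ 676.4, -320.2]), array([ 663.6, -302.7]), array([ 657.2, -293.9])] [ 670.9 -312.6   25.9]
L2 [array([ 695.2, -333.4]), array([ 679.3, -313.8]), array([ 671.4, -303.9])] [ 670.3 -302.5   94.4]
```

Emit:
jog_arm(
  grip=78,
  rows=[
    [[0,2,40],[0,0,0]],
    [[0,2,80],[0,0,0]],
    [[0,2,120],[0,0,0]],
    [[0,2,145],[0,0,0]],
    [[0,2,165],[0,0,0]],
    [[0,2,180],[0,0,0]],
    [[0,2,188],[0,0,0]],
    [[0,2,192],[0,0,0]],
    [[0,2,192],[0,0,0]],
  ],
)

```text
time: 2.35
tool_pos: [591.2, -288.0, 39.7]
tcp_rot: [180.0, 0.0, 84.4]
ft_force: [0.2, -0.7, -0.1]
finger_gap: 78.0
grip_force: 0.0
```

Emit:
jog_arm(
  grip=45,
  force=30,
  rows=[
    [[0,0,0],[0,0,0]],
    [[0,0,0],[0,0,0]],
    [[0,0,0],[0,0,0]],
    [[0,0,0],[0,0,0]],
    [[0,0,0],[0,0,0]],
    [[0,0,0],[0,0,0]],
    [[0,0,0],[0,0,0]],
  ],
)

```text
time: 3.05
tool_pos: [591.9, -288.1, 40.9]
tcp_rot: [179.9, 0.1, 84.4]
ft_force: [-1.9, 1.7, 6.3]
finger_gap: 54.6
grip_force: 31.7
```

Emit:
jog_arm(
  rows=[
    [[0,0,-10],[0,0,0]],
    [[0,0,-30],[0,0,0]],
    [[0,0,-65],[0,0,0]],
    [[0,0,-105],[0,0,0]],
    [[0,0,-140],[0,0,0]],
    [[0,0,-160],[0,0,0]],
    [[0,0,-162],[0,0,0]],
  ],
)

```text
time: 3.75
tool_pos: [593.0, -288.6, 206.2]
tcp_rot: [179.6, 0.2, 84.5]
ft_force: [-0.4, -0.6, -3.0]
finger_gap: 54.5
grip_force: 32.0
```

Emit:
jog_arm(
  rows=[
    [[20,-5,0],[0,0,0]],
    [[55,-15,0],[0,0,0]],
    [[95,-26,0],[0,0,0]],
    [[135,-37,0],[0,0,0]],
    [[175,-48,0],[0,0,0]],
    [[215,-59,0],[0,0,0]],
    [[250,-68,0],[0,0,0]],
    [[280,-76,0],[0,0,0]],
    [[296,-80,0],[0,0,0]],
    [[301,-81,0],[0,0,0]],
  ],
)

```text
time: 4.75
tool_pos: [538.8, 21.3, 200.0]
tcp_rot: [-179.9, -0.0, 84.6]
ft_force: [0.0, 0.2, -2.9]
finger_gap: 54.7
grip_force: 32.1
```

Emit:
jog_arm(
  rows=[
    [[0,0,0],[0,0,0]],
    [[0,0,0],[0,0,0]],
    [[0,0,0],[0,0,0]],
  ],
)

```text
time: 5.05
tool_pos: [539.9, 18.5, 201.1]
tcp_rot: [-180.0, 0.0, 84.4]
ft_force: [-0.7, 0.1, -2.6]
finger_gap: 54.4
grip_force: 32.1
```

```bash
python3 - <<'E'
from h import *
s=r.sense();print(s['time'],s['tool_pos'],s['tcp_rot'],s['finger_gap'],s['ft_force'])
im,d=r.snapshot('wrist');cv2.imwrite('pics/w2.png',im);np.save('pics/w2.npy',d);np.save('pics/w2p.npy',np.r_[s['tool_pos'],s['tcp_rot']])
E
```

```text
5.05 [539.88884096  18.53213247 201.11273382] [-1.79989756e+02  2.07833954e-02  8.43535948e+01] 54.40252745360633 [-0.66636252  0.10236941 -2.61504294]
```

View pics/w2.png

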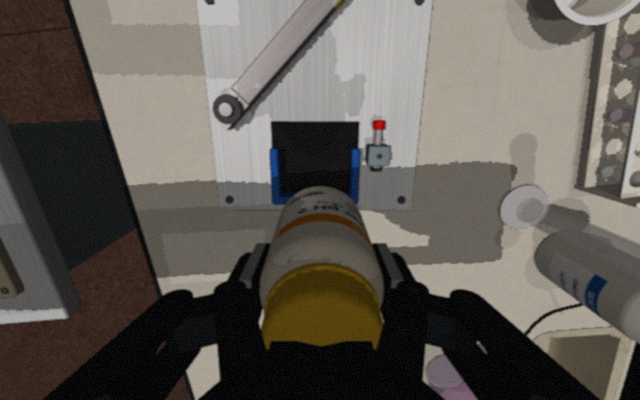

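The wrist view shows the pin cap at (229,109), the bar running up-right from it, the mat and blue rails (272–359, 122–203), the stop block at (378,155), the red nose at (379,125), and the front screws at (229,200) and (402,200).

```bash
python3 - <<'E'
from h import *
np.set_printoptions(precision=1,suppress=True)
p=np.load('pics/w2p.npy');im=cv2.imread('pics/w2.png');H,S,V=cv2.split(cv2.cvtColor(im,cv2.COLOR_BGR2HSV))
def cen(m,box):
    x0,y0,x1,y1=box;q=np.zeros((400,640),np.uint8);q[y0:y1,x0:x1]=m[y0:y1,x0:x1]
    n,l,s,c=cv2.connectedComponentsWithStats(q);b=1+s[1:,4].argmax();return s[b],c[b]
dark=(V<70).astype(np.uint8)
for nm,b in(('s1',(222,192,238,207)),('s2',(395,192,410,207))):
    s,c=cen(dark,b);print(nm,s,c,wray(p,*c,12))
s,c=cen((V<100).astype(np.uint8),(212,90,246,128));print('cap',s,c,wray(p,*c,43), wray(p,229,108,43))
s,c=cen((((H<8)|(H>172))&(S>120)).astype(np.uint8),(365,112,392,135));print('red',s,c,'tip',wray(p,c[0],s[1],22.5),wray(p,*c,22.5))
s,c=cen(((V<45)).astype(np.uint8),(265,115,365,150));print('mat',s)
x0,y0,w,h=s[:4]; print('mat corners',wray(p,x0,y0,12),wray(p,x0+w,y0,12))
s,c=cen(((H>95)&(H<130)&(S>120)).astype(np.uint8),(265,140,300,206));print('railL',s);print('railR',(t:=cen(((H>95)&(H<130)&(S>120)).astype(np.uint8),(340,140,368,206)))[0])
# rail top (z34) ends at +y: outer-left & outer-right
print('railL top end',wray(p,s[0],s[1],34),'railR',wray(p,t[0][0]+t[0][2],t[0][1],34))
print('stop',wray(p,378,155,36))
from itertools import product
# plate side edges from pixel rows
g=cv2.cvtColor(im,cv2.COLOR_BGR2GRAY).astype(int)
for v in(40,70,150,180):
    print(v,g[v,196:226:2],g[v,404:436:2])
E
```

```text
s1 [226 196   8   8  48] [229.1 199.1] [426.7   1.9]
s2 [397 196   8   8  47] [401.  199.4] [635.8 -19.1]
cap [213  95  33  33 637] [230.7 110.8] [457.9 102.6] [456.7 105.4]
red [373 120  12  10 101] [378.6 124.7] tip [609.9  77.9] [609.7  72.9]
mat [ 272  122   86   28 2308]
mat corners [492.5  86.9] [588.8  77.4]
railL [270 146  26  58 660]
railR [346 146  14  58 532]
railL top end [490.3  63. ] railR [586.8  53.4]
stop [605.3  42.2]
40 [140 137 143 169 176 177 174 168 172 171 175 169 170 177 174] [180 179 178 188 177 176 181 178 179 179 178 176 151 141 161 159]
70 [141 140 142 144 153 166 169 166 166 167 175 165 166 165 168] [180 174 177 176 177 180 174 182 180 179 166 124 158 161 160 163]
150 [163 160 166 165 161 165 166 169 160 172 186 184 189 184 176] [176 178 177 177 175 173 156 145 167 161 160 158 161 165 165 163]
180 [123 127 149 156 152 152 152 147 119 113 146 178 180 180 182] [107 105 110 110 107  93  97 102  94 100  91  98  98  92  91  93]
```

```bash
python3 - <<'E'
import cv2
im=cv2.imread('pics/w2.png')[80:220,200:430];cv2.imwrite('pics/w2c.png',cv2.resize(im,None,fx=3.4,fy=3.4,interpolation=cv2.INTER_NEAREST))
E
```

```text
(no output)
```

View pics/w2c.png

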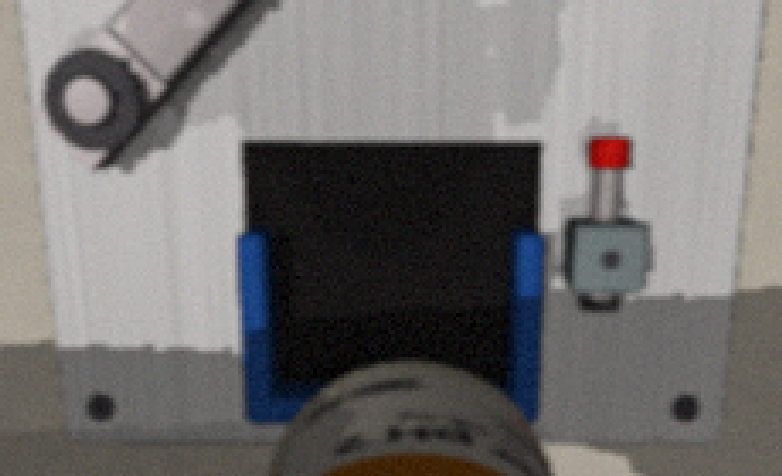

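The zoomed crop agrees with the first measurements. Pin, rails, stop and screws all fit a platform origin at about (540,76) with a yaw of -5.7°, so the bottle target is (536,36).

Emit:
jog_arm(
  rows=[
    [[10,-4,5],[0,0,0]],
    [[16,-6,30],[0,0,0]],
    [[16,-6,60],[0,0,0]],
    [[16,-6,90],[0,0,0]],
    [[16,-6,115],[0,0,0]],
    [[16,-6,132],[0,0,0]],
    [[16,-6,140],[0,0,0]],
    [[16,-6,144],[0,0,0]],
    [[16,-6,146],[0,0,0]],
    [[16,-6,147],[0,0,0]],
  ],
)

```text
time: 6.1
tool_pos: [536.1, 36.3, 55.2]
tcp_rot: [179.9, -0.0, 84.4]
ft_force: [-0.3, -0.2, -2.3]
finger_gap: 54.5
grip_force: 32.1
```

Emit:
jog_arm(
  rows=[
    [[0,0,0.5],[0,0,0]],
    [[0,0,1],[0,0,0]],
    [[0,0,1.5],[0,0,0]],
    [[0,0,2],[0,0,0]],
    [[0,0,2],[0,0,0]],
    [[0,0,2],[0,0,0]],
  ],
)

```text
time: 6.7
tool_pos: [535.5, 36.3, 52.9]
tcp_rot: [180.0, -0.0, 84.4]
ft_force: [-2.7, -0.4, 5.1]
finger_gap: 54.7
grip_force: 32.7
```

Emit:
jog_arm(
  grip=70,
  rows=[
    [[0,0,0],[0,0,0]],
    [[0,0,0],[0,0,0]],
    [[0,0,0],[0,0,0]],
    [[0,0,0],[0,0,0]],
    [[0,0,0],[0,0,0]],
    [[0,0,0],[0,0,0]],
  ],
)

```text
time: 7.3
tool_pos: [535.3, 36.3, 52.3]
tcp_rot: [180.0, 0.0, 84.4]
ft_force: [1.2, -0.9, 0.5]
finger_gap: 69.9
grip_force: 0.0
```

Emit:
jog_arm(
  rows=[
    [[0,0,-10],[0,0,0]],
    [[0,0,-30],[0,0,0]],
    [[0,0,-60],[0,0,0]],
    [[0,0,-100],[0,0,0]],
    [[0,0,-140],[0,0,0]],
    [[0,0,-148],[0,0,0]],
    [[0,0,-150],[0,0,0]],
    [[0,0,-150],[0,0,0]],
    [[0,0,-150],[0,0,0]],
  ],
)

```text
time: 8.2
tool_pos: [534.2, 36.4, 200.4]
tcp_rot: [-179.8, 0.0, 84.4]
ft_force: [0.4, 0.3, -0.2]
finger_gap: 70.2
grip_force: 0.0
```

```bash
python3 - <<'E'
from h import *
s=r.sense();p=np.r_[s['tool_pos'],s['tcp_rot']];print(s['time'],p,s['finger_gap'],s['ft_force'])
im,d=r.snapshot('wrist');cv2.imwrite('pics/w3.png',im);np.save('pics/w3p.npy',p)
im2,d2=r.snapshot('side');cv2.imwrite('pics/side3.png',im2)
W=wcloud(p,d);H,S,V=cv2.split(cv2.cvtColor(im,cv2.COLOR_BGR2HSV))
m=(H>15)&(H<35)&(S>120)&(V>60)&(W[...,2]>100)&(W[...,2]<130);ys,xs=np.where(m)
(u,v),R=cv2.minEnclosingCircle(np.c_[xs,ys].astype(np.float32));print('cap',len(xs),u,v,R,wray(p,u,v,117),np.nanmedian(W[m],0))
E
```

```text
8.2 [ 5.34159712e+02  3.63648678e+01  2.00353896e+02 -1.79819580e+02
  1.07646214e-02  8.44420185e+01] 70.24728697698562 [ 0.36024676  0.32478558 -0.1909616 ]
cap 2188 323.0069580078125 202.33265686035156 27.006113052368164 [536.92038635  39.14188422] [536.92121802  38.85816015 116.47112121]
```

View pics/w3.png

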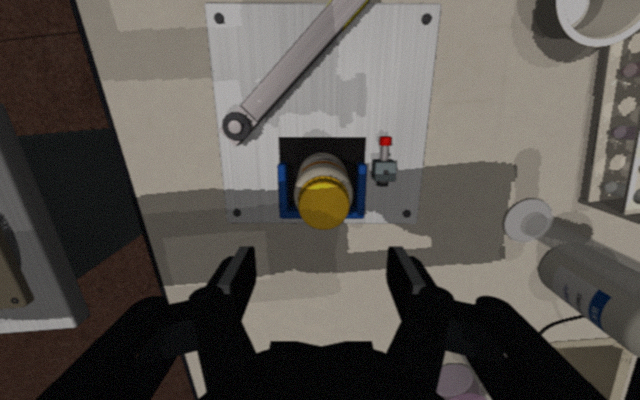

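The bottle stands in the pocket with its cap at (323,202). That puts its axis at platform local (1,-37) mm and its top at about 117 mm. The bar runs from the pin at (237,126) up past (365,0). Next I measure the bar angle and the space around the push start.

```bash
python3 - <<'E'
from h import *
np.set_printoptions(precision=1,suppress=True)
p=np.load('pics/w3p.npy')
a=np.deg2rad(-5.73);O=np.array([539.7,76.]);R=np.array([[np.cos(a),np.sin(a)],[-np.sin(a),np.cos(a)]])
L=lambda w:R@(np.array(w)-O)
print('pin',L(wray(p,235.5,125,43)),L(wray(p,235.5,125,34)))
c=[wray(p,(268+290)/2,90,32),wray(p,330,30,32)];e=L(c[1])-L(c[0]);print(L(c[0]),L(c[1]),'ang',np.arctan2(e[1],e[0]))
im=cv2.imread('pics/side3.png');H,S,V=cv2.split(cv2.cvtColor(im,cv2.COLOR_BGR2HSV));m=(H>18)&(H<35)&(S>110);m[:105]=0;m[132:]=0;m[:,:290]=0;m[:,330:]=0
ys,xs=np.where(m);print('band',len(xs),xs.mean(),ys.mean(),L(ray('side',xs.mean(),ys.mean(),30)))
for n in('scene','side'):
    W=cloud(n,np.load(f'pics/{n}0.npy'));P=W[(W[...,2]>45)&(W[...,0]>350)&(W[...,0]<800)&(W[...,1]>150)&(W[...,1]<480)]
    for z0,z1 in((45,90),(90,250)):
        q=P[(P[:,2]>z0)&(P[:,2]<z1)];q=q[q[:,0]<720]
        Hh,xe,ye=np.histogram2d(q[:,0],q[:,1],bins=[np.arange(350,721,50),np.arange(150,481,30)]);print(n,z0,'x rows 350.., y cols 150..step30');print(Hh.astype(int))
E
```

```text
pin [-88.4  21.5] [-91.   21.1]
[-44.1  55.8] [  7.3 110. ] ang 0.8118871510540252
band 297 300.61952861952864 123.72053872053873 [ 8.8 93.9]
scene 45 x rows 350.., y cols 150..step30
[[  0   0   0   0   0   0   0   0   0   0   0]
 [  0   0   0   0   0   0   0   0   0   0   0]
 [  0   0   0   0   0   0   0   0   0   0   0]
 [  0   0   0   0   0   0   0   0   0   0   0]
 [  0   0   0   0   0   0   0   0   0   0   0]
 [  0   0   0   0 188 253 300 604 399   0   0]
 [  0   0   0   2 408 599 671 702 800   0   0]]
scene 90 x rows 350.., y cols 150..step30
[[ 0  0  0  0  0  0  0  0  0  0  0]
 [ 0  0  0  0  0  0  0  0  0  0  0]
 [ 0  0  0  0  0  0  0  0  0  0  0]
 [ 0  0  0  0  0  0  0  0  0  0  0]
 [ 0  0  0  0  0  0  0  0  0  0  0]
 [ 0  0  0  0  0  0  0  0  0  0  0]
 [ 0  0  0  0  0 11 51 25  0  0  0]]
side 45 x rows 350.., y cols 150..step30
[[  0   0   0   0   0   0   0   0   0   0   0]
 [  0   0   0   0   0   0   0   0   0   0   0]
 [  0   0   0   0   0   0   0   0   0   0   0]
 [  0   0   0   0   0   0   0   0   0   0   0]
 [  0   0   0   0   0   0   0   0   0   0   0]
 [  0   0   0   1  79  39  56  90  11   0   0]
 [  0   0   0 104 194 127  94  72  37   0   0]]
side 90 x rows 350.., y cols 150..step30
[[ 0  0  0  0  0  0  0  0  0  0  0]
 [ 0  0  0  0  0  0  0  0  0  0  0]
 [ 0  0  0  0  0  0  0  0  0  0  0]
 [ 0  0  0  0  0  0  0  0  0  0  0]
 [ 0  0  0  0  0  0  0  0  0  0  0]
 [ 0  0  0  0  0  0  0  0  0  0  0]
 [ 0  0  0  0  0  8 18  6  0  0  0]]
```

Emit:
jog_arm(
  grip=0,
  rows=[
    [[30,-4,0],[0,0,0]],
    [[70,-9,0],[0,0,0]],
    [[110,-14,0],[0,0,0]],
    [[150,-20,0],[0,0,0]],
    [[185,-25,0],[0,0,0]],
    [[210,-28,0],[0,0,0]],
    [[220,-30,0],[0,0,0]],
    [[220,-30,0],[0,0,0]],
    [[220,-30,0],[0,0,0]],
  ],
)

```text
time: 9.2
tool_pos: [526.5, 257.3, 201.6]
tcp_rot: [-179.9, 0.1, 84.4]
ft_force: [0.3, -0.1, 0.5]
finger_gap: -0.1
grip_force: 0.0
```

Emit:
jog_arm(
  rows=[
    [[0,0,30],[0,0,0]],
    [[0,0,70],[0,0,0]],
    [[0,0,110],[0,0,0]],
    [[0,0,140],[0,0,0]],
    [[0,0,160],[0,0,0]],
    [[0,0,175],[0,0,0]],
    [[0,0,182],[0,0,0]],
    [[0,0,185],[0,0,0]],
    [[0,0,185],[0,0,0]],
  ],
)

```text
time: 10.1
tool_pos: [527.4, 258.1, 18.0]
tcp_rot: [179.9, -0.0, 84.4]
ft_force: [0.8, 0.8, -0.0]
finger_gap: -0.0
grip_force: 0.0
```

```bash
python3 - <<'E'
from h import *
s=r.sense();p=np.r_[s['tool_pos'],s['tcp_rot']];print(s['time'],p,s['finger_gap'],s['ft_force'])
im,d=r.snapshot('side');cv2.imwrite('pics/side4.png',cv2.resize(im[60:210,220:420],None,fx=4,fy=4))
E
```

```text
10.1 [ 5.27405854e+02  2.58119992e+02  1.80292903e+01  1.79941002e+02
 -2.75765862e-02  8.44217439e+01] -0.042967784420869175 [ 0.81734915  0.81297236 -0.00675342]
```

View pics/side4.png

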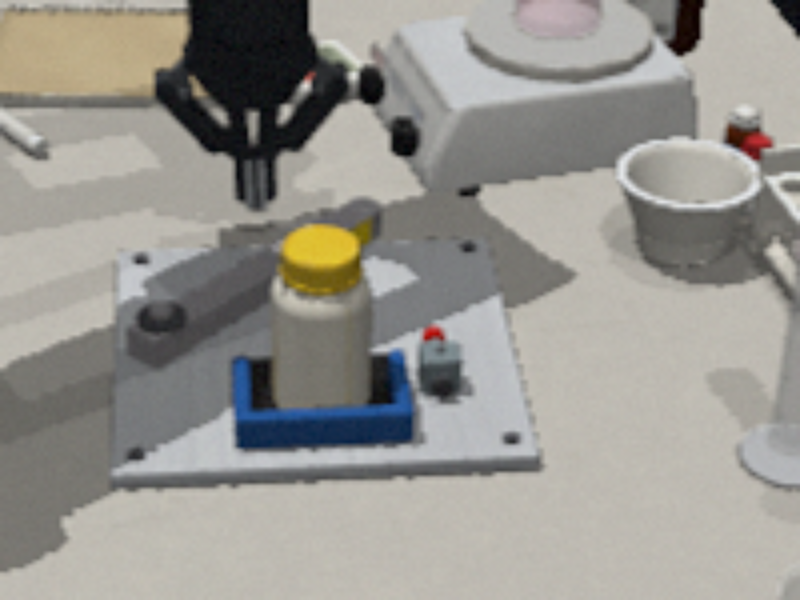

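The crop shows the bottle upright in the pocket, and the shut fingers (crop 255,200) clear behind the bar. The yellow band is at crop (365,230). Now I push along the arc.

Emit:
jog_arm(
  rows=[
    [[-10,12,0],[0,0,0]],
    [[-20,24,0],[0,0,0]],
    [[-31,37,0],[0,0,0]],
    [[-42,50,0],[0,0,0]],
    [[-50,58,0],[0,0,0]],
    [[-59,66,0],[0,0,0]],
    [[-68,73,0],[0,0,0]],
    [[-78,79,0],[0,0,0]],
    [[-78,79,0],[0,0,0]],
  ],
)

```text
time: 11.05
tool_pos: [598.7, 171.2, 17.3]
tcp_rot: [180.0, 0.0, 84.4]
ft_force: [0.3, -0.1, 0.2]
finger_gap: 0.1
grip_force: 0.0
```

Emit:
jog_arm(
  rows=[
    [[-7,4,0],[0,0,0]],
    [[-14,7,0],[0,0,0]],
    [[-21,10,0],[0,0,0]],
    [[-28,13,0],[0,0,0]],
    [[-34,15,0],[0,0,0]],
    [[-40,17,0],[0,0,0]],
    [[-44,18,0],[0,0,0]],
    [[-48,19,0],[0,0,0]],
    [[-48,20,0],[0,0,0]],
  ],
)

```text
time: 11.95
tool_pos: [613.3, 122.5, 17.4]
tcp_rot: [180.0, 0.0, 84.4]
ft_force: [0.0, 0.2, -0.4]
finger_gap: -0.2
grip_force: 0.0
```

```bash
python3 - <<'E'
from h import *
s=r.sense();p=np.r_[s['tool_pos'],s['tcp_rot']];print(s['time'],p,s['finger_gap'],s['ft_force'])
im,d=r.snapshot('side');cv2.imwrite('pics/side5.png',cv2.resize(im[60:210,220:420],None,fx=4,fy=4))
E
```

```text
11.95 [6.13269021e+02 1.22527348e+02 1.73911774e+01 1.79978833e+02
 1.71256768e-02 8.44163337e+01] -0.18397193219673916 [ 0.01128366  0.19380384 -0.41271735]
```

View pics/side5.png

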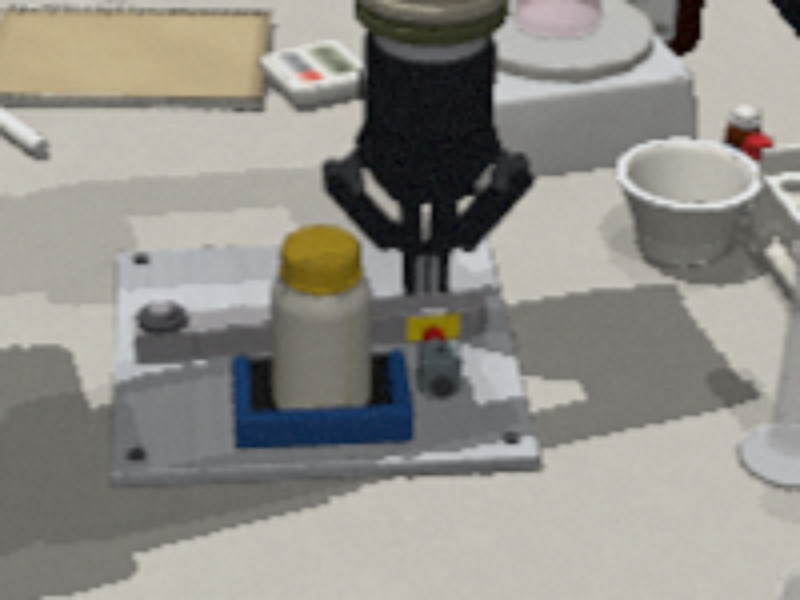

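The bar is almost closed, with the fingers on the yellow band at crop (430,300) and the nose just ahead at (433,335). I creep in from here.

Emit:
jog_arm(
  rows=[
    [[-1,0,0],[0,0,0]],
    [[-2,0,0],[0,0,0]],
    [[-3,0,0],[0,0,0]],
    [[-4,0,0],[0,0,0]],
  ],
)

```text
time: 12.4
tool_pos: [613.0, 119.4, 17.6]
tcp_rot: [180.0, -0.0, 84.5]
ft_force: [1.4, 1.7, 0.2]
finger_gap: -0.2
grip_force: 1.1
```

Emit:
jog_arm(
  rows=[
    [[-1,0,0],[0,0,0]],
    [[-2,0,0],[0,0,0]],
  ],
)

```text
time: 12.6
tool_pos: [612.7, 117.4, 17.5]
tcp_rot: [180.0, -0.0, 84.4]
ft_force: [2.1, 3.0, 1.9]
finger_gap: -0.1
grip_force: 1.4
```

Emit:
jog_arm(
  rows=[
    [[-1,0,0],[0,0,0]],
    [[-1.5,0,0],[0,0,0]],
  ],
)

```text
time: 12.8
tool_pos: [612.6, 115.8, 17.6]
tcp_rot: [180.0, -0.0, 84.4]
ft_force: [1.7, 3.2, 1.6]
finger_gap: -0.4
grip_force: 1.6
```

Emit:
jog_arm(
  rows=[
    [[-0.5,0,0],[0,0,0]],
    [[-1,0,0],[0,0,0]],
  ],
)

```text
time: 13.0
tool_pos: [612.5, 114.8, 17.6]
tcp_rot: [180.0, -0.0, 84.4]
ft_force: [2.9, 4.1, 3.0]
finger_gap: 0.0
grip_force: 1.7
```

Emit:
jog_arm(
  rows=[
    [[-0.5,0,0],[0,0,0]],
    [[-1,0,0],[0,0,0]],
  ],
)

```text
time: 13.2
tool_pos: [612.3, 113.8, 17.4]
tcp_rot: [180.0, -0.0, 84.4]
ft_force: [1.5, 3.3, 2.0]
finger_gap: 0.1
grip_force: 1.7
```

Emit:
jog_arm(
  rows=[
    [[-0.5,0,0],[0,0,0]],
    [[-1,0,0],[0,0,0]],
  ],
)

```text
time: 13.4
tool_pos: [612.1, 112.9, 17.4]
tcp_rot: [180.0, -0.0, 84.4]
ft_force: [2.6, 5.7, 2.0]
finger_gap: 0.1
grip_force: 2.6
```

Emit:
jog_arm(
  rows=[
    [[-0.4,0,0],[0,0,0]],
    [[-0.8,0,0],[0,0,0]],
  ],
)

```text
time: 13.6
tool_pos: [612.1, 112.5, 17.4]
tcp_rot: [180.0, -0.1, 84.4]
ft_force: [3.7, 6.7, 1.6]
finger_gap: -0.2
grip_force: 3.4
```

Emit:
jog_arm(
  rows=[
    [[-0.4,0,0],[0,0,0]],
    [[-0.8,0,0],[0,0,0]],
  ],
)

```text
time: 13.8
tool_pos: [612.1, 112.0, 17.4]
tcp_rot: [180.0, -0.1, 84.5]
ft_force: [3.4, 8.7, 1.1]
finger_gap: 0.0
grip_force: 4.2
```

Emit:
jog_arm(
  rows=[
    [[-0.5,0,0],[0,0,0]],
    [[-1,0,0],[0,0,0]],
    [[-1,0,0],[0,0,0]],
  ],
)

```text
time: 14.1
tool_pos: [612.1, 111.5, 17.4]
tcp_rot: [180.0, -0.1, 84.5]
ft_force: [3.8, 8.6, 1.4]
finger_gap: 0.1
grip_force: 4.7
```

Emit:
jog_arm(
  rows=[
    [[-0.4,0,0],[0,0,0]],
    [[-0.7,0,0],[0,0,0]],
    [[-0.7,0,0],[0,0,0]],
  ],
)

```text
time: 14.4
tool_pos: [612.1, 111.1, 17.4]
tcp_rot: [179.9, -0.1, 84.5]
ft_force: [4.5, 10.6, 0.4]
finger_gap: -0.1
grip_force: 5.5
```

Emit:
jog_arm(
  rows=[
    [[-0.4,0,0],[0,0,0]],
    [[-0.8,0,0],[0,0,0]],
    [[-0.8,0,0],[0,0,0]],
    [[-0.8,0,0],[0,0,0]],
    [[-0.8,0,0],[0,0,0]],
    [[-0.8,0,0],[0,0,0]],
    [[-0.8,0,0],[0,0,0]],
    [[-0.8,0,0],[0,0,0]],
  ],
)

```text
time: 15.2
tool_pos: [612.2, 110.6, 17.5]
tcp_rot: [179.9, -0.2, 84.5]
ft_force: [4.4, 13.0, 0.2]
finger_gap: -0.1
grip_force: 6.2
```

Emit:
jog_arm(
  rows=[
    [[0.4,0,0],[0,0,0]],
    [[0.8,0,0],[0,0,0]],
    [[1.2,0,0],[0,0,0]],
    [[1.6,0,0],[0,0,0]],
    [[2,0,0],[0,0,0]],
    [[2.4,0,0],[0,0,0]],
    [[2.8,0,0],[0,0,0]],
    [[3.2,0,0],[0,0,0]],
    [[3.6,0,0],[0,0,0]],
    [[4,0,0],[0,0,0]],
  ],
)

```text
time: 16.2
tool_pos: [611.6, 112.3, 17.0]
tcp_rot: [-179.9, 0.0, 84.4]
ft_force: [0.5, 2.0, 0.8]
finger_gap: 0.1
grip_force: 0.9
```

Emit:
jog_arm(
  rows=[
    [[0.4,0,0],[0,0,0]],
    [[0.8,0,0],[0,0,0]],
    [[1.2,0,0],[0,0,0]],
    [[1.6,0,0],[0,0,0]],
    [[2.5,0,0],[0,0,0]],
    [[4,0,0],[0,0,0]],
    [[8,0,0],[0,0,0]],
    [[15,0,0],[0,0,0]],
    [[25,0,0],[0,0,0]],
    [[30,0,0],[0,0,0]],
  ],
)

```text
time: 17.2
tool_pos: [615.0, 143.9, 17.4]
tcp_rot: [180.0, -0.0, 84.5]
ft_force: [-0.3, -0.0, -0.6]
finger_gap: -0.1
grip_force: 0.0
```

Emit:
jog_arm(
  rows=[
    [[0,0,-20],[0,0,0]],
    [[0,0,-50],[0,0,0]],
    [[0,0,-90],[0,0,0]],
    [[0,0,-130],[0,0,0]],
    [[0,0,-150],[0,0,0]],
    [[0,0,-150],[0,0,0]],
    [[0,0,-150],[0,0,0]],
  ],
)

```text
time: 17.9
tool_pos: [615.1, 142.9, 167.5]
tcp_rot: [180.0, -0.0, 84.5]
ft_force: [-1.2, 0.0, -0.0]
finger_gap: 0.0
grip_force: 0.0
```

```bash
python3 - <<'E'
from h import *
s=r.sense();print(s['time'],s['tool_pos'],s['ft_force'])
im,d=r.snapshot('wrist');w,_=r.snapshot('side')
a=cv2.resize(im[150:400,150:490],(800,588))
cv2.imwrite('pics/w6.png',im)
b=cv2.resize(w[100:200,235:370],(648,480));cv2.imwrite('pics/s6.png',b)
E
```

```text
17.9 [615.11003677 142.94891509 167.486007  ] [-1.16239173  0.01032731 -0.01648514]
```

View pics/w6.png

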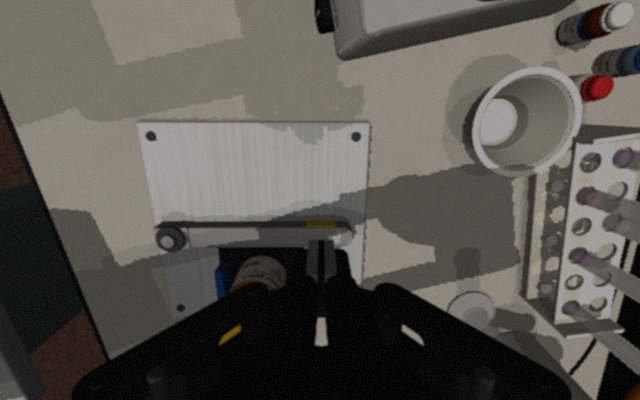

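View pics/s6.png

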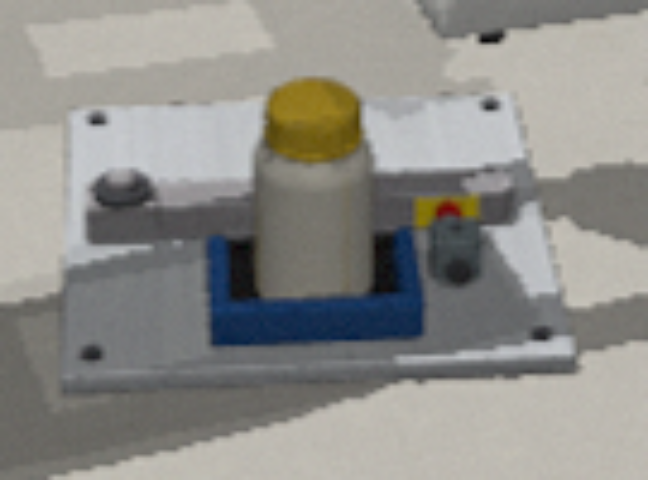

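The wrist view shows the bar closed along the plate (165–350, 235). The side crop shows the bottle upright between the rails and the nose against the yellow band at (447,210).

```bash
python3 -c "
from bench import r
print(r.hand_in())"
```

```text
the job is handed in; nothing more can be done
None
```

I handed the job in at about 18 s of the 72 s allowed. The bottle stands upright and released in the pocket. The bar was pressed home with an estimated 10 N on the nose (13 N measured at the wrist, less about 3 N of sliding friction), held for about half a second and left resting on the nose. No verdict was returned.

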